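Load the two press fixtures

TASK

Load the two post fixtures ready for the press. Over the post of the square-based fixture stack the flanged hub with its flange down, then the plain round sleeve, then the knobbed cap on top; over the post of the round-based fixture put the steel ring, then the square block on it. Lower every part gently onto the one below rather than dropping it down the post, leave them all lying flat, and do not disturb the grey jar.

Things in the scene. Friction and masses are not known exactly. Their poses are not given: they have to be found in the camera images.
- square_fixture: Fixed fixture: dark grey steel square base plate 84 x 84 mm, 10 mm thick, with an upright steel post 14 mm in diameter at its centre; the post's tip is 81 mm above the work surface (last 3 mm tapered to 8 mm). Origin: centre of the underside, on the work surface; z up, x and y along the plate's sides.
- round_fixture: Fixed fixture: dark grey steel round base plate 92 mm in diameter, 10 mm thick, with an upright steel post 14 mm in diameter at its centre; the post's tip is 60 mm above the work surface (last 3 mm tapered to 8 mm). Origin: centre of the underside, on the work surface; z up.
- flange: Flanged hub, black plastic, loose: a round flange 76 mm in diameter and 8 mm thick, with a round hub 48 mm in diameter standing on it, 28 mm high in all, through bore 30 mm. About 90 g. Starts flange down. Origin: centre of the flange's underside; z up along the bore.
- sleeve: Plain round sleeve, black plastic, loose: outside diameter 42 mm, height 36 mm, through bore 30 mm. About 50 g. Starts standing. Origin: centre of the underside; z up along the bore.
- cap: Knobbed cap, black plastic, loose: a round disc 46 mm in diameter and 17 mm thick with a knob 24 mm in diameter and 20 mm high on top (37 mm in all); a recess 30 mm in diameter and 12 mm deep underneath takes the post's tip. The only part without a through hole. About 50 g. Starts knob up. Origin: centre of the underside; z up.
- collar: Thick steel ring, bare light-grey metal, loose: outside diameter 60 mm, height 16 mm, through bore 30 mm. About 250 g. Starts lying flat. Origin: centre of the underside; z up along the bore.
- block: Square block, black plastic, loose: 46 x 46 mm, 26 mm high, with a round upright through bore of 30 mm. About 60 g. Starts lying flat, bore upright. Origin: centre of the underside; x and y at right angles to its side faces, z up along the bore.
- jar: Bystander: grey jar with a white lid, 60 mm in diameter, 85 mm high, loose, standing to the right of the work. Not to be disturbed. Origin: centre of the underside; z up.
Things that resemble listed ones, but are neither listed nor needed, are in the scene too. Leave any brown look-alike of the cap alone. Leave any red look-alike of the flange alone.

How it is judged (in metres and radians):
At the end, for the whole second after the job is handed in: Square fixture, bottom up: hub, sleeve, cap; round fixture: steel ring, square block. Each part within 12 mm of its post's axis, underside within 4 mm of its seated height (10, 38, 74 mm; 10, 26 mm above the work surface), upright within 0.1 rad, at rest (horizontal distance between each of flange, sleeve, cap and square_fixture below 0.012 m and z of flange in the frame of square_fixture between 0.006 and 0.014 m and angle between each of flange, sleeve, cap, collar, block's own z axis and vertical below 0.1 rad and linear speed of each of flange, sleeve, cap, collar, block below 0.02 m/s and z of sleeve in the frame of square_fixture between 0.034 and 0.042 m and z of cap in the frame of square_fixture between 0.07 and 0.078 m and horizontal distance between each of collar, block and round_fixture below 0.012 m and z of collar in the frame of round_fixture between 0.006 and 0.014 m and z of block in the frame of round_fixture between 0.022 and 0.03 m); the robot touches nothing.
It fails at once if a part is dropped down its post (faster than 0.7 m/s while on the post) ((linear speed of flange above 0.7 m/s and horizontal distance between flange and square_fixture below 0.02 m and z of flange in the frame of square_fixture below 0.081 m) or (linear speed of sleeve above 0.7 m/s and horizontal distance between sleeve and square_fixture below 0.02 m and z of sleeve in the frame of square_fixture below 0.081 m) or (linear speed of cap above 0.7 m/s and horizontal distance between cap and square_fixture below 0.02 m and z of cap in the frame of square_fixture below 0.081 m) or (linear speed of collar above 0.7 m/s and horizontal distance between collar and round_fixture below 0.02 m and z of collar in the frame of round_fixture below 0.06 m) or (linear speed of block above 0.7 m/s and horizontal distance between block and round_fixture below 0.02 m and z of block in the frame of round_fixture below 0.06 m)).
It fails at once if the jar is disturbed (moved more than 30 mm) (distance of jar from where it was at the start of the episode above 0.03 m).
It also fails if it takes over 144 s, if anything falls off the work surface, if the arm or the gripper's body presses on something with over 40 N, if the wrist force passes 120 N, or if a joint passes its speed limit or range.

ROBOT

A 6-joint arm with a two-finger parallel gripper is mounted at the origin on the work surface. World frame = base frame: x ahead of the robot, y to its left, z up, the work surface at z = 0. Lengths are in mm, angles in rad, forces in N, time in s.
With the tool pointing down it reaches from about 350 to 975 mm from the base axis. Payload 7.1 kg.
Tool frame: the origin (TCP) lies midway between the tips of the shut fingers; the grasp point (between the pads) lies 19 mm behind it (ctrl.grip_point_offset is the distance from the TCP to the grasp point, in mm); z points along the fingers, y is the line along which they close (so a half turn about z gives the same grasp; the last joint's range is limited). The gripper opens to 88 mm and grips with 3 to 60 N. Pads are 20 mm wide; open, the fingers measure 115 mm over their backs; the gripper's body (75 mm by 178 mm) begins 61 mm behind the grasp point.
Start: joints at [1.183, 0.423, 1.63, -0, 1.089, -0.019], TCP at [225.278, 582.97, 222.675] pointing down, gripper open.
Joint ranges: [-3, 3], [-0.9, 2.11], [0.09, 2.58], [-1.31, 4.45], [0.11, 2.69], [-2.54, 2.54]. Speed limits (rad/s): [2.39, 2.39, 3.01, 3.14, 3.14, 3.14].

INTERFACE

Orientations are given as a rotation vector (axis times angle).
In Python, from workcell import get_obs, optics, close_job, spotter, ctrl gives the robot as it stands. The module is installed in compiled form; this text tells all that it offers.
- The arm moves only by the tool move_arm, never from a script. Its argument "rows" is a list of rows, each a list of 5 numbers: the shift along the tool's x, y, z in cm, then the turn about the tool's z in degrees, then the opening in per cent of the stroke, from 0 (shut) to 100 (fully open). A call has 1 to 10 rows; each row shifts and turns the commanded pose from where the row before left it, along the tool's axes as they then stand; what a row does not reach is not made up. A row lasts 1/8 s, in which the tool goes at most 62.5 mm and 10.7 degrees, less where a joint would pass 70% of its speed; a pose out of reach is approached as far as the arm can. A call with a gripper value outside its range is refused whole. The fingers move at their own pace and stop on an object; the grip force is fixed at half the most. Time passes only in rows, so rows that do not move let the fingers close. It gives the time, the measured TCP pose, the force, the opening and the grip force at its end, in the units of the state.
- get_obs(): the state, without advancing time (a new reading comes with each control period).
- optics.get_image(name): name is "scene" or "top" or "wrist"; returns the picture (480x640x3 uint8, blue, green, red); there is no depth.
- optics.calibration(name): a dict with "camera_matrix" (3x3 intrinsics, pixels), "xyz" and "orientation" of the camera in the world. Camera axes: x right, y down, z forward; pixel columns grow to the right and rows downward; lengths in mm; the calibration is good to about 2 mm. The wrist camera is an equidistant fisheye: a pixel r from the principal point sees the ray r / f radians off the axis. A picture is of the moment at which its call begins: read the wrist's pose just before it. calibration takes no time and is no camera call; for the wrist camera it gives the pose at the moment of the call.
- close_job(): hands the job in; it is judged then, once.
Trained networks look in the newest picture that a camera, given by its name, has taken for a name from the list of things; names that differ only in an ending like _2 or _b are one class to them, and where a whole thing is asked for, a point or a joint stands for the part that bears it (a point fixed in the world has none). Each returns a list of dicts, best first, with "conf" (0 to 1); they miss things now and then, are a little off and sometimes report something else, mostly with a low value. They report only what shows in the picture. A call takes as long as a camera call. They do not tell look-alikes from the thing itself.
- spotter.find_in(camera, label): "point" ([column, row] in pixels, amid what is visible of it).
- spotter.regions_of(camera, label): "region" (480x640 bool, what is visible of it) and "point" ([column, row] in pixels, amid what is visible of it).
The state is a dict: "t": time; "qpos": joint angles; "qvel": joint speeds; "joint_torque": joint torques, N m; "ee_pos": TCP position; "orientation": TCP orientation; "ft_force": force on the tool from outside, world axes, zero at the start; "moment": the same for the moment, N m; "width": finger opening in mm; "grasp_force": force on a finger pad.
Only numpy, scipy, OpenCV 4.12 (cv2) and the standard library are available. Lean on these libraries where they do the work, as an engineer would, in place of code of your own. Each camera call takes 0.05 s, during which the arm holds its last target. There are 200 camera calls.

## Working session

There is one attempt and no reset: what is moved stays moved. The work goes in short steps, Python scripts to look and compute and a tool call to move; the robot and the scene stay as the last step left them, time stands still between calls to the robot, and variables do not carry over. Pictures are saved under pics/ and viewed, at most 14 in all, crops included, and the job is handed in when it is done.

Besides the shell and the picture viewer there is one more tool, called after "Emit:" as a command line: name --pt "numbers of a row" for each row, then --argument value for the rest. move_arm: Moves the arm, as the interface text tells. Its arguments: {"type":"object","properties":{"rows":{"type":"array","items":{"type":"array","items":{"type":"number"}}}},"required":["rows"]}

```bash
mkdir -p pics; cat > h.py <<'E'
import numpy as np, cv2
from scipy.spatial.transform import Rotation as R
from workcell import get_obs, optics, close_job, spotter, ctrl
def ray(cal,p,fish=False):
    K=np.array(cal["camera_matrix"]);x=(p[0]-K[0,2])/K[0,0];y=(p[1]-K[1,2])/K[1,1]
    if fish:
        r=np.hypot(x,y);d=np.array([x/r*np.sin(r),y/r*np.sin(r),np.cos(r)]) if r>1e-9 else np.array([0,0,1.])
    else: d=np.array([x,y,1.])
    o=np.array(cal["orientation"],float)
    M=R.from_rotvec(o) if o.shape==(3,) else R.from_matrix(o)
    return np.array(cal["xyz"]),M.apply(d)
def onplane(cal,p,z,fish=False):
    c,d=ray(cal,p,fish);return (c+d*(z-c[2])/d[2])
def proj(cal,P,fish=False):
    K=np.array(cal["camera_matrix"]);v=R.from_rotvec(cal["orientation"]).inv().apply(np.asarray(P,float)-cal["xyz"])
    if fish:
        n=np.hypot(v[0],v[1]);th=np.arctan2(n,v[2]);x,y=v[:2]/n*th
    else: x,y=v[:2]/v[2]
    return np.array([K[0,0]*x+K[0,2],K[1,1]*y+K[1,2]])
E
python3 - <<'E'
from h import *
for n in ("top","scene"):
    im=optics.get_image(n);cv2.imwrite(f"pics/{n}0.png",im);c=optics.calibration(n);print(n,c)
    for l in "square_fixture round_fixture flange sleeve cap collar block jar".split():
        for d in spotter.find_in(n,l): print(l,round(d["conf"],2),np.round(d["point"]),onplane(c,d["point"],20).round() )
print(get_obs(),ctrl.grip_point_offset)
E
```

```text
top {'camera_matrix': array([[515.94252516,   0.        , 323.22401949],
       [  0.        , 515.94252516, 242.51982057],
       [  0.        ,   0.        ,   1.        ]]), 'xyz': array([ 369.53418826,  -75.06228072, 1063.57945262]), 'orientation': array([-2.17063315,  2.11280718, -0.1823771 ])}
square_fixture 0.75 [175. 276.] [461. 216.  20.]
square_fixture 0.47 [334. 203.] [ 622. -103.   20.]
round_fixture 0.92 [255. 210.] [604.  60.  20.]
flange 0.9 [362. 286.] [ 451. -162.   20.]
flange 0.7 [424. 285.] [ 457. -289.   20.]
sleeve 0.68 [142. 204.] [609. 294.  20.]
cap 0.72 [354. 166.] [ 702. -143.   20.]
cap 0.64 [336. 204.] [ 620. -108.   20.]
collar 0.95 [412. 215.] [ 602. -264.   20.]
block 0.58 [255. 288.] [442.  53.  20.]
jar 0.93 [475. 333.] [ 364. -391.   20.]
scene {'camera_matrix': array([[545.67236483,   0.        , 317.49237737],
       [  0.        , 545.67236483, 245.92218977],
       [  0.        ,   0.        ,   1.        ]]), 'xyz': array([1225.77067538, -572.83202805,  814.73642787]), 'orientation': array([-2.07796527, -1.11207506,  0.47442352])}
square_fixtur
[... 514 characters left out ...]
os': array([ 1.18298313e+00,  4.23054515e-01,  1.62985764e+00,  7.75725275e-06,
        1.08860190e+00, -1.90232473e-02]), 'qvel': array([-3.66200492e-04, -3.77214236e-05, -6.54061060e-04,  1.15697721e-03,
        3.13776412e-04,  1.94352348e-04]), 'joint_torque': array([ 2.89827849e-04, -5.44544470e+01, -2.74053812e+01,  6.44268701e-02,
        1.65585632e-02, -8.95858022e-06]), 'ee_pos': array([225.29682168, 582.99436759, 222.72015937]), 'orientation': array([5.76020535e-01, 3.08832435e+00, 1.23084734e-04]), 'ft_force': array([-0.28353338, -0.3563407 ,  0.33695211]), 'moment': array([-0.00706166, -0.03239556,  0.0136384 ]), 'grasp_force': 0.0, 'width': 87.51333961115411} 18.700000000000003
```

View pics/top0.png

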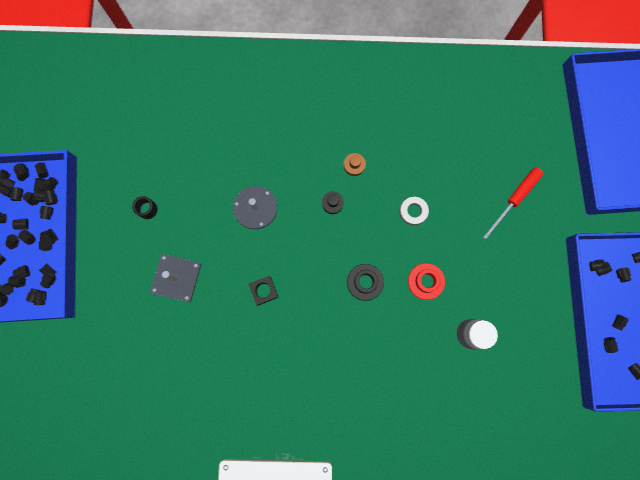

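View pics/scene0.png

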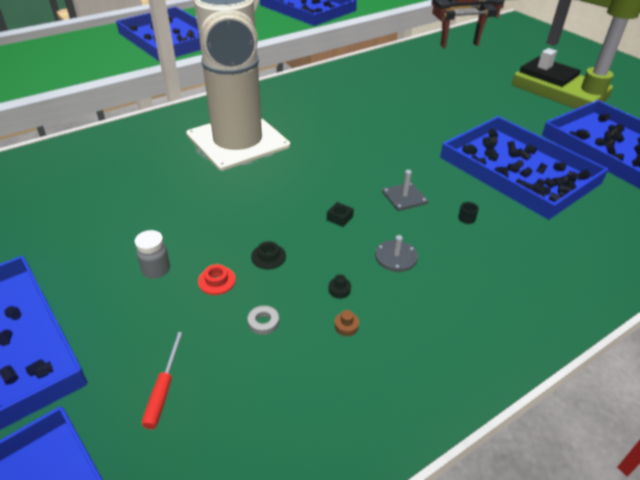

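The top view shows sleeve (145,207), round fixture (255,207), square fixture (176,277), block (263,290), black flange (365,282), cap (333,203), ring (414,210), jar (480,334). The look-alikes are the brown cap (354,164) and the red flange (427,281). The scene view agrees. Next I fit positions from the silhouettes in both cameras.

```bash
cat > fit.py <<'E'
from h import *
from scipy.optimize import least_squares
def disc(r,z,n=40): a=np.linspace(0,2*np.pi,n,False);return np.c_[r*np.cos(a),r*np.sin(a),0*a+z]
def sq(h,z): return np.array([[i*h,j*h,z] for i,j in((1,1),(1,-1),(-1,-1),(-1,1))],float)
M=dict(square_fixture=np.r_[sq(42,0),sq(42,10),disc(7,78),disc(4,81)],round_fixture=np.r_[disc(46,0),disc(46,10),disc(7,57),disc(4,60)],
 flange=np.r_[disc(38,0),disc(38,8),disc(24,28)],sleeve=np.r_[disc(21,0),disc(21,36)],cap=np.r_[disc(23,0),disc(23,17),disc(12,37)],
 collar=np.r_[disc(30,0),disc(30,16)],block=np.r_[sq(23,0),sq(23,26)],jar=np.r_[disc(30,0),disc(30,85)])
def cen(h): m=cv2.moments(h);return np.array([m["m10"],m["m01"]])/m["m00"]
def model(cal,l,x,y,yaw,z=0):
    P=R.from_euler("z",yaw).apply(M[l])+[x,y,z]
    return cv2.convexHull(np.array([proj(cal,p) for p in P],np.float32))
def hull(mask):
    n,lab,st,_=cv2.connectedComponentsWithStats(mask.astype(np.uint8));k=1+np.argmax(st[1:,4])
    return cv2.convexHull(np.argwhere(lab==k)[:,::-1].astype(np.float32)+0.0)
def fit(l,cal,h,x0,z=0,yaw=0): return least_squares(lambda v:cen(model(cal,l,v[0],v[1],yaw,z))-cen(h),x0,diff_step=1e-3).x
E
python3 - <<'E'
from fit import *
g=dict(square_fixture=(461,216),round_fixture=(604,60),flange=(451,-162),sleeve=(609,294),cap=(620,-106),collar=(602,-264),block=(442,35),jar=(364,-391))
for n in("top","scene"):
    optics.get_image(n);c=optics.calibration(n)
    for l,x0 in g.items():
        best=None
        for d in spotter.regions_of(n,l):
            if d["region"].sum()<30: continue
            h=hull(d["region"]);v=fit(l,c,h,x0)
            e=np.hypot(*(v-x0))
            if best is None or e<best[0]: best=(e,v,h,d["conf"])
        if best is None: print(n,l,"none");continue
        e,v,h,cf=best;out=[]
        if l in("block","square_fixture"):
            def iou(yaw):
                m=model(c,l,*v,yaw);a,_=cv2.intersectConvexConvex(h,m);return a/(cv2.contourArea(h)+cv2.contourArea(m)-a)
            ys=np.arange(-45,45,3);s=[iou(np.radians(q)) for q in ys];out=(ys[np.argmax(s)],max(s))
        print(n,l,round(cf,2),v.round(1),round(e),out, cv2.contourArea(h)/cv2.contourArea(model(c,l,*v,0)))
E
```

```text
top square_fixture 0.91 [459.7 217. ] 2 (np.int64(-12), 0.9190036112741324) 0.9154684988084719
top round_fixture 0.75 [612.8  62.2] 9 [] 0.9528973109460793
top flange 0.74 [ 462.7 -171.1] 15 [] 0.9550115334454582
top sleeve 0.67 [603.1 286.9] 9 [] 0.9589161982056831
top cap 0.66 [627.9 -99.4] 10 [] 0.9799352994561424
top collar 0.59 [ 613.5 -270.8] 13 [] 0.9173317668229738
top block 0.64 [438.4  36.4] 4 (np.int64(24), 0.9466692456633824) 0.9532703744127993
top jar 0.73 [ 363.2 -384.4] 7 [] 0.8174404683593096
scene square_fixture 0.92 [458.  216.8] 3 (np.int64(-12), 0.93912556851074) 0.9275361268957218
scene round_fixture 0.82 [610.3  62.6] 7 [] 0.9057122551622949
scene flange 0.73 [ 459.7 -170.2] 12 [] 0.9112923013598262
scene sleeve 0.72 [600.3 289.3] 10 [] 0.9474157791284384
scene cap 0.92 [625.  -99.3] 8 [] 0.8955851616893867
scene collar 0.58 [ 611.  -269.7] 11 [] 0.9158935618996361
scene block 0.91 [435.6  37.6] 7 (np.int64(30), 0.9046764944025694) 0.8829832209963214
scene jar 0.92 [ 362.6 -386.6] 5 [] 0.907279512554587
```

Emit:
move_arm --pt "0 0 0 -10.5 100" --pt "0 0 0 -10.5 100" --pt "-1.8 -5.8 0 0 100" --pt "-1.8 -5.8 0 0 100" --pt "-1.8 -5.8 0 0 100" --pt "-1.8 -5.8 0 0 100" --pt "-1.8 -5.8 0 0 100" --pt "-1.8 -5.8 0 0 100" --pt "-1.8 -5.8 0 0 100" --pt "-1.8 -5.8 0 0 100"

```text
t: 3.05
ee_pos: [368.8, 116.9, 223.1]
orientation: [0.003, 3.14, 0.001]
ft_force: [-0.2, 0.5, 0.3]
width: 88.0
grasp_force: 0.0
```

Emit:
move_arm --pt "-1.8 -5.8 0 0 100" --pt "-1.8 -5.8 0 0 100" --pt "-1.8 -5.8 1 0 100" --pt "-1.8 -5.8 3 0 100" --pt "-2.0 -5.6 4 0 100" --pt "0 0 3 0 100" --pt "0 0 0 0 100"

```text
t: 3.92
ee_pos: [454.0, -157.9, 118.4]
orientation: [-0.005, -3.137, -0.003]
ft_force: [0.3, 0.1, 0.4]
width: 87.8
grasp_force: 0.0
```

```bash
cat > look.py <<'E'
import sys
from fit import *
# usage: look.py label x y z0 pic : wrist view + spotter; fits position from silhouette
def fmodel(cal,l,x,y,yaw,z): 
    P=R.from_euler("z",yaw).apply(M[l])+[x,y,z]
    return cv2.convexHull(np.array([proj(cal,p,True) for p in P],np.float32))
l,x,y,z,pic=sys.argv[1],*map(float,sys.argv[2:5]),sys.argv[5]
o=get_obs();c=optics.calibration("wrist");im=optics.get_image("wrist")
print(o["ee_pos"].round(1),c["xyz"].round())
for d in spotter.regions_of("wrist",l):
    h=hull(d["region"]);v=least_squares(lambda v:cen(fmodel(c,l,*v,0,z))-cen(h),(x,y),diff_step=1e-3).x
    print(d["conf"],np.round(d["point"]),v.round(1),cv2.contourArea(h)/cv2.contourArea(fmodel(c,l,*v,0,z)))
    cv2.polylines(im,[h.astype(int)],True,(0,255,255))
for p in fmodel(c,l,x,y,0,z)[:,0]: cv2.circle(im,tuple(int(q) for q in p),1,(255,0,255),-1)
cv2.imwrite(f"pics/{pic}.png",im)
E
python3 look.py flange 461 -171 0 w1
```

```text
[ 454.  -157.9  118.4] [ 380. -157.  281.]
0.81 [293. 232.] [ 460.5 -168.5] 0.9513432342448117
0.69 [150. 248.] [ 465.3 -294.1] 0.9561525906749146
```

View pics/w1.png

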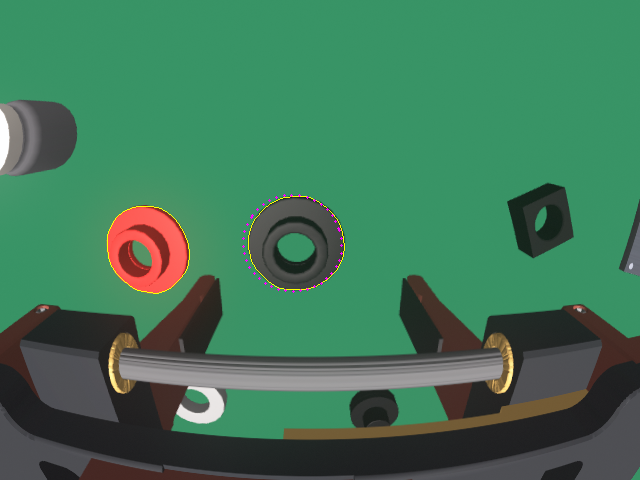

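The wrist view shows the black flange at (296,243), with its outline matching the prediction to about 2 mm. The red one is at (147,250). I descend on the black one.

Emit:
move_arm --pt "-0.65 -1.2 0 0 100" --pt "0 0 3 0 100" --pt "0 0 3 0 100" --pt "0 0 2.5 0 100" --pt "0 0 1.2 0 100" --pt "0 0 0.9 0 100" --pt "0 0 0 0 100"

```text
t: 4.9
ee_pos: [462.4, -170.0, 14.3]
orientation: [0.003, 3.141, -0.0]
ft_force: [-1.0, 0.4, -0.4]
width: 88.1
grasp_force: 0.0
```

Emit:
move_arm --pt "0.1 0 0.3 0 100" --pt "0 0 0 0 100" --pt "0 0 0 0 0" --pt "0 0 0 0 0" --pt "0 0 0 0 0" --pt "0 0 0 0 0" --pt "0 0 0 0 0" --pt "0 0 0 0 0"

```text
t: 5.9
ee_pos: [461.1, -169.9, 11.1]
orientation: [-0.004, -3.142, -0.0]
ft_force: [0.3, -0.3, 0.4]
width: 47.1
grasp_force: 30.0
```

Emit:
move_arm --pt "0 0 -2 0 0" --pt "0 0 -4 0 0" --pt "0 2 -5 0 0" --pt "0 5 -1 0 0" --pt "0 6 0 0 0" --pt "0 6 0 0 0" --pt "0.1 6 0 0 0" --pt "0.1 6 0 0 0" --pt "0 5 0 0 0" --pt "0 2.5 0 0 0"

```text
t: 7.15
ee_pos: [459.6, 217.5, 131.0]
orientation: [-0.0, 3.141, 0.0]
ft_force: [0.3, -0.6, -0.6]
width: 46.5
grasp_force: 30.0
```

Emit:
move_arm --pt "0 0 0 0 0" --pt "0 0 0 0 0"

```text
t: 7.4
ee_pos: [459.6, 214.4, 130.9]
orientation: [-0.004, -3.141, 0.001]
ft_force: [-0.3, -0.5, -0.6]
width: 46.7
grasp_force: 30.0
```

```bash
python3 look.py flange 459 217 118 w2; python3 look.py square_fixture 459 217 0 w2b
```

```text
[459.6 214.4 130.9] [385. 215. 293.]
0.78 [310. 275.] [459.1 215. ] 0.9535214691825807
[459.8 213.9 131. ] [385. 215. 293.]
0.96 [321. 199.] [439.3 222.8] 0.5436678857462993
0.65 [ 94. 206.] [437.4  35.5] 0.35232520644441667
```

View pics/w2b.png

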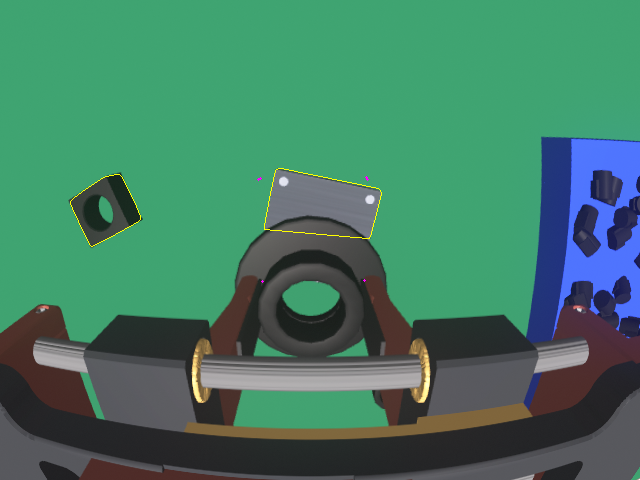

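The flange hangs centred under the TCP, hub at (311,305), and the plate's far corners are at (277,169) and (381,190). I shift 3 mm in y and lower.

Emit:
move_arm --pt "0.05 0.3 0 0 0" --pt "0 0 2 0 0" --pt "0 0 2 0 0" --pt "0 0 2 0 0" --pt "0 0 2 0 0" --pt "0 0 1 0 0" --pt "0 0 0 0 0"

```text
t: 8.48
ee_pos: [459.2, 217.9, 40.7]
orientation: [-0.004, -3.141, 0.001]
ft_force: [-0.1, 0.2, -2.0]
width: 46.7
grasp_force: 30.0
```

Emit:
move_arm --pt "0 0 1 0 0" --pt "0 0 0.6 0 0" --pt "0 0 0.2 0 0" --pt "0 0 0.1 0 0" --pt "0 0 0 0 0" --pt "0 0 0 0 0"

```text
t: 9.22
ee_pos: [459.6, 218.1, 22.3]
orientation: [0.004, 3.141, 0.0]
ft_force: [0.6, 0.3, -0.2]
width: 46.6
grasp_force: 30.0
```

Emit:
move_arm --pt "0 0 0.1 0 0" --pt "0 0 0 0 0" --pt "0 0 0 0 100" --pt "0 0 0 0 100" --pt "0 0 0 0 100" --pt "0 0 0 0 100" --pt "0 0 -3 0 100" --pt "0 0 -5 0 100" --pt "0 0 -3 0 100" --pt "0 0 0 0 100"

```text
t: 10.48
ee_pos: [461.0, 218.8, 133.3]
orientation: [0.004, 3.137, 0.003]
ft_force: [-0.1, 0.2, 0.2]
width: 87.7
grasp_force: 0.0
```

Emit:
move_arm --pt "-4 2 0 0 100" --pt "-5 2.5 0 0 100" --pt "-5 2.5 0 0 100" --pt "-0.2 0 1 0 100" --pt "0 0 0 0 100" --pt "0 0 0 0 100"

```text
t: 11.22
ee_pos: [600.0, 286.9, 120.1]
orientation: [-0.004, -3.139, 0.002]
ft_force: [-0.0, 0.9, -0.2]
width: 88.1
grasp_force: 0.0
```

```bash
python3 look.py sleeve 601.7 288 0 w3; python3 look.py flange 459 217 10 w3b
```

```text
[600.  286.9 120.1] [525. 288. 283.]
[600.7 287.3 121.2] [526. 288. 284.]
0.59 [221.  60.] [459.2 219. ] 0.9754499668228175
0.36 [22. 59.] [437.5  40.2] 0.6841091240839948
```

View pics/w3b.png

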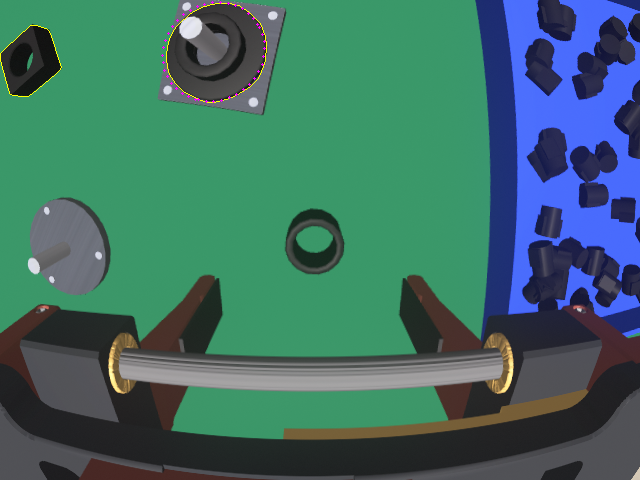

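The flange is seated flat on the plate, centred round the post (its tip at (190,28)). The sleeve stands at (314,241) between the jaws, top rim centred near (314,246).

```bash
python3 - <<'E'
from h import *
c=optics.calibration("wrist");print(onplane(c,(314.5,245.5),36,True).round(1),get_obs()["ee_pos"].round(1))
im=cv2.imread("pics/w3.png")[190:290,260:370]
b=(im[:,:,1]<110).astype(np.uint8)
n,lab,st,ce=cv2.connectedComponentsWithStats(b);k=1+np.argmax(st[1:,4]);print(st[k],ce[k]+[260,190])
print(proj(c,(601.7,288,0),True),proj(c,(601.7,288,36),True))
E
```

```text
[601. 291.  36.] [601.3 287.5 121.6]
[  26   18   59   71 2390] [314.65606695 243.91841004]
[310.16159879 233.1722197 ] [310.17160157 246.44820923]
```

Emit:
move_arm --pt "0 0.2 2 0 100" --pt "0 0 3 0 100" --pt "0 0 3 0 100" --pt "0 0 1.8 0 100" --pt "0 0 1 0 100" --pt "0 0 0 0 100" --pt "0 0 0 0 0" --pt "0 0 0 0 0" --pt "0 0 0 0 0" --pt "0 0 0 0 0"

```text
t: 12.68
ee_pos: [601.8, 289.8, 13.5]
orientation: [0.004, 3.141, 0.0]
ft_force: [0.2, -0.3, 0.1]
width: 51.6
grasp_force: 0.0
```

Emit:
move_arm --pt "0 0 0 0 0" --pt "0 0 0 0 0" --pt "0 0 0 0 0"

```text
t: 13.05
ee_pos: [601.7, 289.8, 13.2]
orientation: [0.004, 3.141, 0.0]
ft_force: [-0.2, 0.0, 3.2]
width: 41.9
grasp_force: 30.0
```

Emit:
move_arm --pt "0 0 -2 0 0" --pt "0 0 -4 0 0" --pt "0 0 -5 0 0" --pt "2 -1 -1 0 0" --pt "5 -2.5 0 0 0" --pt "5 -2.5 0 0 0" --pt "2.2 -1.2 0 0 0" --pt "0 0 0 0 0" --pt "0 0 0 0 0"

```text
t: 14.18
ee_pos: [461.2, 218.9, 134.2]
orientation: [0.004, 3.139, 0.002]
ft_force: [-1.2, -0.2, -1.1]
width: 42.0
grasp_force: 30.0
```

```bash
python3 look.py flange 459 217.5 10 w4;python3 -c "
from h import *
c=optics.calibration('wrist');print(proj(c,(459,217.5,81),True),proj(c,(459,217.5,155),True))"
```

```text
[461.2 218.9 134.2] [386. 219. 296.]
0.69 [307. 220.] [455.6 218.6] 0.8610196732642494
[307.24133915 258.19307416] [306.10812804 314.33887219]
```

View pics/w4.png

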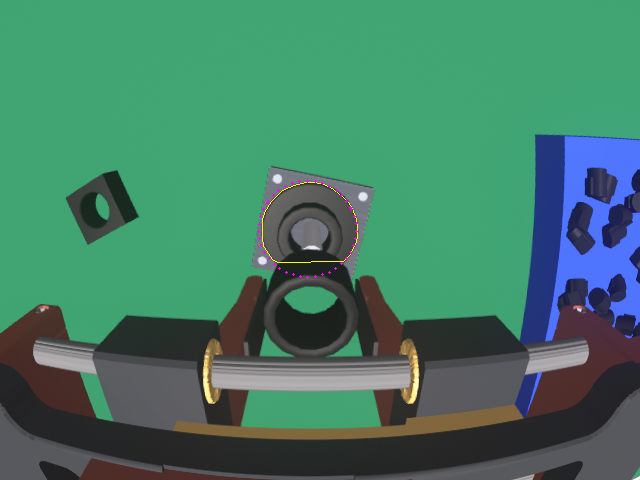

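The sleeve is upright in the jaws, top rim (311,316), in line with the post in the hub at (310,238). Lowering.

Emit:
move_arm --pt "0.15 0 0 0 0" --pt "0 0 2 0 0" --pt "0 0 2 0 0" --pt "0 0 2 0 0" --pt "0 0 1 0 0" --pt "0 0 0.6 0 0" --pt "0 0 0.4 0 0" --pt "0 0 0.1 0 0" --pt "0 0 0 0 0" --pt "0 0 0 0 0"

```text
t: 15.52
ee_pos: [458.2, 218.2, 52.5]
orientation: [0.004, 3.141, 0.0]
ft_force: [-0.3, -0.6, 0.2]
width: 41.7
grasp_force: 30.0
```

Emit:
move_arm --pt "-0.1 0 0.1 0 0" --pt "0 0 0.05 0 0" --pt "0 0 0 0 0" --pt "0 0 0 0 100" --pt "0 0 0 0 100" --pt "0 0 0 0 100" --pt "0 0 0 0 100" --pt "0 0 -2 0 100" --pt "0 0 -4 0 100" --pt "0 0 -4 0 100"

```text
t: 16.77
ee_pos: [458.7, 217.9, 151.4]
orientation: [-0.004, -3.141, 0.001]
ft_force: [0.5, -0.3, 0.2]
width: 88.0
grasp_force: 0.0
```

Emit:
move_arm --pt "-2 -4 -1 0 100" --pt "-3 -5.5 0 0 100" --pt "-3 -5.5 0 0 100" --pt "-3 -5.5 0 0 100" --pt "-3 -5.5 0 0 100" --pt "-2.8 -5.8 0 0 100" --pt "0 0 2 0 100" --pt "0 0 2 0 100" --pt "0 0 0 0 100"

```text
t: 17.9
ee_pos: [622.7, -96.3, 118.0]
orientation: [-0.001, -3.136, -0.002]
ft_force: [0.5, -0.2, 0.7]
width: 88.1
grasp_force: 0.0
```

```bash
python3 look.py cap 626.5 -99.4 0 w5; python3 - <<'E'
from fit import *
optics.get_image("top");c=optics.calibration("top")
for d in spotter.regions_of("top","sleeve"): print(d["conf"],fit("sleeve",c,hull(d["region"]),(460,217),38))
E
```

```text
[622.7 -96.3 118. ] [548. -96. 281.]
0.97 [305. 241.] [625.1 -97.4] 0.9856215217389228
0.82 [255. 333.] [ 706.2 -141.5] 0.7954988816358011
0.59 [459.91525306 216.23104226]
```

View pics/w5.png

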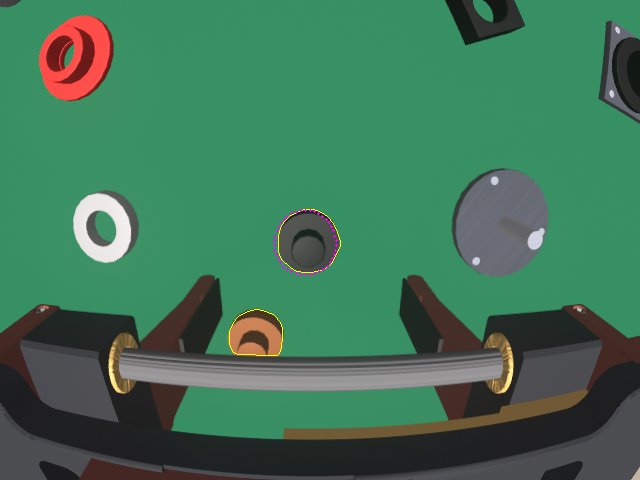

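The cap is at (307,241), 1–2 mm from its predicted spot. The brown one (256,335) is clear of the fingers. I grip the knob.

Emit:
move_arm --pt "-0.3 -0.2 2 0 100" --pt "0 0 3 0 100" --pt "0 0 3 0 100" --pt "0 0 1.2 0 100" --pt "0 0 0.6 0 100" --pt "0 0 0 0 100" --pt "0 0 0 0 0" --pt "0 0 0 0 0" --pt "0 0 0 0 0" --pt "0 0 0 0 0"

```text
t: 19.35
ee_pos: [628.3, -100.1, 22.8]
orientation: [0.004, 3.141, -0.0]
ft_force: [1.0, -0.1, 0.2]
width: 51.4
grasp_force: 0.0
```

Emit:
move_arm --pt "0 0 0 0 0" --pt "0 0 0 0 0" --pt "0 0 0 0 0" --pt "0 0 0 0 0" --pt "0 0 0 0 0"

```text
t: 19.98
ee_pos: [628.1, -100.0, 22.6]
orientation: [-0.004, -3.142, -0.0]
ft_force: [0.6, -0.5, -0.1]
width: 23.1
grasp_force: 30.0
```

Emit:
move_arm --pt "0 0 -2 0 0" --pt "0 0 -4 0 0" --pt "0 0 -5 0 0" --pt "2 4 -2 0 0" --pt "3 5.7 0 0 0" --pt "3 5.7 0 0 0" --pt "3 5.7 0 0 0" --pt "3 5.7 0 0 0" --pt "2.6 4.9 0 0 0" --pt "0 0 0 0 0"

```text
t: 21.22
ee_pos: [465.0, 213.4, 154.0]
orientation: [-0.004, 3.14, 0.001]
ft_force: [0.3, -0.4, -1.4]
width: 23.3
grasp_force: 30.0
```

```bash
python3 look.py cap 459.5 217 130 w6;python3 look.py sleeve 459.5 217 38 w6b
```

```text
[465.  213.4 154. ] [390. 213. 316.]
0.66 [310. 272.] [461.7 213.9] 0.8793659653360664
[466.7 211.  153.7] [391. 211. 316.]
0.79 [322. 216.] [452.3 220. ] 0.6624711924817882
0.3 [108. 193.] [429.6  64.3] 0.9339450980757028
```

View pics/w6b.png

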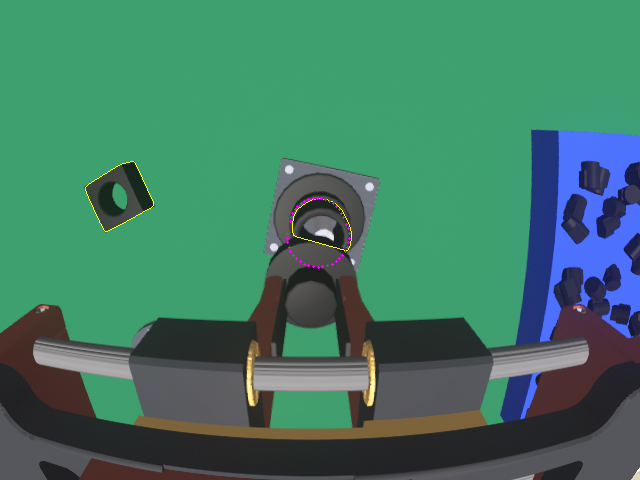

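The cap hangs level, knob at (312,303). The sleeve and post sit at about (321,235), so the tool has to shift about +6 mm in y and −5 mm in x.

Emit:
move_arm --pt "0.4 0.6 0 0 0" --pt "0 0 0 0 0" --pt "0 0 0 0 0"

```text
t: 21.8
ee_pos: [462.6, 216.2, 152.5]
orientation: [-0.005, -3.141, 0.0]
ft_force: [-1.2, 0.2, -0.4]
width: 22.9
grasp_force: 30.0
```

Emit:
move_arm --pt "0.1 0.15 1.5 0 0" --pt "0 0 1.5 0 0" --pt "0 0 1.2 0 0" --pt "0 0 0.6 0 0" --pt "0 0 0.3 0 0" --pt "0 0 0.2 0 0" --pt "0 0 0 0 0" --pt "0 0 0 0 0"

```text
t: 22.8
ee_pos: [461.6, 218.1, 99.9]
orientation: [0.004, 3.141, 0.0]
ft_force: [-0.1, 0.1, -0.9]
width: 23.1
grasp_force: 30.0
```

Emit:
move_arm --pt "0 0 0.2 0 0" --pt "0 0 0.1 0 0" --pt "0 0 0 0 0" --pt "0 0 0 0 0"

```text
t: 23.3
ee_pos: [461.5, 218.1, 96.6]
orientation: [0.004, 3.142, -0.0]
ft_force: [0.5, -1.7, -0.3]
width: 23.4
grasp_force: 30.0
```

Emit:
move_arm --pt "0 0 0.05 0 0" --pt "0 0 0 0 0" --pt "0 0 0 0 100" --pt "0 0 0 0 100" --pt "0 0 0 0 100" --pt "0 0 0 0 100" --pt "0 0 -2 0 100" --pt "0 0 -4 0 100" --pt "-0.5 -3 0 0 100" --pt "-1.6 -5 0 0 100"

```text
t: 24.55
ee_pos: [482.5, 138.2, 156.8]
orientation: [-0.001, 3.14, 0.001]
ft_force: [0.3, 0.2, -0.5]
width: 87.9
grasp_force: 0.0
```

Emit:
move_arm --pt "-1.8 -5.8 0 0 100" --pt "-1.8 -5.8 0 0 100" --pt "-1.8 -5.8 0 0 100" --pt "-1.8 -5.8 0 0 100" --pt "-1.8 -5.8 0 0 100" --pt "-1.8 -5.8 1 0 100" --pt "-1.8 -5.6 2 0 100" --pt "-0.4 0 1 0 100" --pt "0 0 0 0 100" --pt "0 0 0 0 100"

```text
t: 25.8
ee_pos: [611.2, -264.9, 116.4]
orientation: [-0.001, -3.141, -0.0]
ft_force: [-0.4, 0.1, 0.7]
width: 87.6
grasp_force: 0.0
```

```bash
python3 look.py collar 612 -270 0 w7; python3 - <<'E'
from fit import *
im=optics.get_image("top");c=optics.calibration("top")
for l,z in(("cap",74),("sleeve",38),("flange",10)):
  for d in spotter.regions_of("top",l): print(l,round(d["conf"],2),np.round(d["point"]),fit(l,c,hull(d["region"]),(460,217),z).round(1))
s=optics.get_image("scene");cv2.imwrite("pics/chk.png",np.hstack([cv2.resize(s[120:240,350:470],(400,400)),cv2.resize(cv2.imread("pics/w7.png")[100:420,160:480],(400,400))]))
E
```

```text
[ 611.2 -264.9  116.4] [ 536. -264.  279.]
0.64 [308. 253.] [ 612.3 -268.5] 0.9532735619867293
cap 0.86 [352. 168.] [ 686.1 -138.9]
cap 0.77 [164. 274.] [462.9 222. ]
flange 0.64 [176. 262.] [491.4 217.3]
```

View pics/chk.png

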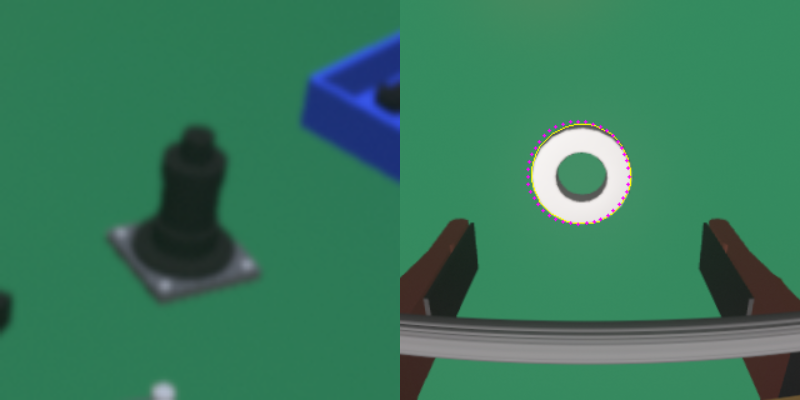

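The square-fixture stack stands straight: hub, sleeve, cap. The ring shows white in the wrist view, on its predicted outline. Gripping it.

Emit:
move_arm --pt "-0.1 -0.4 2 0 100" --pt "0 0 3 0 100" --pt "0 0 3 0 100" --pt "0 0 2 0 100" --pt "0 0 0.8 0 100" --pt "0 0 0 0 100" --pt "0 0 0 0 100"

```text
t: 27.02
ee_pos: [613.1, -270.6, 9.1]
orientation: [0.003, 3.14, -0.001]
ft_force: [-0.1, 0.2, -0.3]
width: 87.9
grasp_force: 0.0
```

Emit:
move_arm --pt "0.05 0.1 0.5 0 100" --pt "0 0 0 0 100" --pt "0 0 0 0 0" --pt "0 0 0 0 0" --pt "0 0 0 0 0" --pt "0 0 0 0 0" --pt "0 0 0 0 0" --pt "0 0 0 0 0"

```text
t: 28.02
ee_pos: [611.9, -269.3, 3.2]
orientation: [0.004, 3.141, -0.0]
ft_force: [-0.3, -0.0, 1.4]
width: 59.8
grasp_force: 30.0
```

Emit:
move_arm --pt "0 0 -2 0 0" --pt "0 0 -4 0 0" --pt "0 1 -5 0 0" --pt "0 4.5 0 0 0" --pt "0 5.5 0 0 0" --pt "0 5.5 0 0 0" --pt "0 5.5 0 0 0" --pt "0 5.5 0 0 0" --pt "0 4.5 0 0 0" --pt "0 1.2 0 0 0"

```text
t: 29.28
ee_pos: [612.5, 65.3, 114.2]
orientation: [-0.001, 3.141, 0.0]
ft_force: [-0.3, -0.2, -2.0]
width: 59.6
grasp_force: 30.0
```

Emit:
move_arm --pt "0 0 0 0 0" --pt "0 0 0 0 0"

```text
t: 29.52
ee_pos: [612.6, 61.5, 113.4]
orientation: [0.005, 3.142, -0.001]
ft_force: [-0.5, -0.5, -2.4]
width: 59.8
grasp_force: 30.0
```

```bash
python3 look.py round_fixture 611.5 62.4 0 w8
```

```text
[612.6  61.5 113.4] [538.  62. 276.]
0.76 [313. 218.] [602.8  65.1] 0.7756209279571061
0.67 [566.  28.] [426.2 286.9] 0.6005748998605168
```

View pics/w8.png

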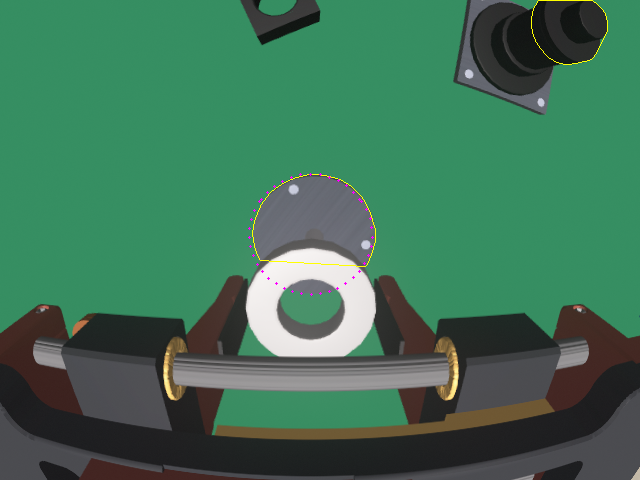

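The ring is held level at (311,303), and the round plate beneath is centred 1–2 mm to +y of the prediction. I shift and lower.

Emit:
move_arm --pt "0.1 0.2 1 0 0" --pt "0 0 2 0 0" --pt "0 0 2 0 0" --pt "0 0 2 0 0" --pt "0 0 1.5 0 0" --pt "0 0 0.6 0 0" --pt "0 0 0.3 0 0" --pt "0 0 0 0 0" --pt "0 0 0 0 0"

```text
t: 30.75
ee_pos: [612.1, 64.7, 19.8]
orientation: [0.003, 3.14, 0.0]
ft_force: [-0.3, -0.4, -3.0]
width: 60.1
grasp_force: 30.0
```

Emit:
move_arm --pt "0 -0.1 0.4 0 0" --pt "0 0 0.15 0 0" --pt "0 0 0.1 0 0" --pt "0 0 0 0 0" --pt "0 0 0 0 0"

```text
t: 31.38
ee_pos: [611.5, 63.6, 13.1]
orientation: [-0.004, -3.141, 0.0]
ft_force: [-2.3, -0.5, 6.5]
width: 60.3
grasp_force: 30.0
```

Emit:
move_arm --pt "0 0 0 0 100" --pt "0 0 0 0 100" --pt "0 0 0 0 100" --pt "0 0 -2 0 100" --pt "0 0 -4 0 100" --pt "0 0 -4 0 100" --pt "5.5 -0.9 0 0 100" --pt "6 -0.9 0 0 100" --pt "5.5 -0.9 0 0 100" --pt "0.5 0 0 0 100"

```text
t: 32.62
ee_pos: [432.5, 36.7, 113.3]
orientation: [-0.004, -3.139, 0.0]
ft_force: [1.0, -0.1, -0.2]
width: 87.8
grasp_force: 0.0
```

Emit:
move_arm --pt "0 0 0 -8.5 100" --pt "0 0 0 -8.5 100" --pt "0 0 0 -8 100" --pt "0 0 0 0 100"

```text
t: 33.12
ee_pos: [438.2, 37.3, 113.5]
orientation: [-0.674, 3.066, -0.001]
ft_force: [-0.3, 1.2, -0.3]
width: 87.7
grasp_force: 0.0
```

```bash
sed -i 's/,0,z)/,YAW,z)/g; s/^l,x,y,z,pic.*/&\nYAW=np.radians(float(sys.argv[6])) if len(sys.argv)>6 else 0/' look.py; python3 look.py block 437 37 0 w9 25; python3 - <<'E'
from fit import *
im=optics.get_image("scene")
a=cv2.resize(cv2.imread("pics/w9.png")[100:420,160:480],(400,400))
cv2.imwrite("pics/chk2.png",np.hstack([cv2.resize(im[200:300,345:445],(400,400)),a]))
optics.get_image("top");c=optics.calibration("top")
for d in spotter.regions_of("top","collar"): print(d["conf"],fit("collar",c,hull(d["region"]),(611,62),10).round(1))
E
```

```text
[438.2  37.3 113.5] [370.   6. 276.]
0.94 [312. 251.] [437.   38.9] 0.9831624492797214
0.76 [614.   61.4]
```

View pics/chk2.png

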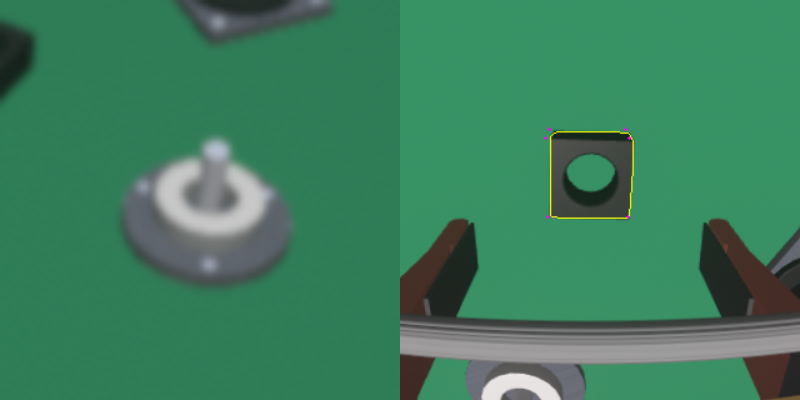

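The ring lies flat around the post at the centre of the round plate. The block is square to the jaws and between them. Gripping it.

Emit:
move_arm --pt "0 0.15 2 0 100" --pt "0 0 3 0 100" --pt "0 0 3 0 100" --pt "0 0 1.8 0 100" --pt "0 0 0.8 0 100" --pt "0 0 0 0 100" --pt "0 0 0 0 0" --pt "0 0 0 0 0" --pt "0 0 0 0 0" --pt "0 0 0 0 0"

```text
t: 34.62
ee_pos: [436.1, 38.5, 6.9]
orientation: [-0.676, 3.067, -0.0]
ft_force: [0.9, -0.3, 0.2]
width: 51.2
grasp_force: 0.0
```

Emit:
move_arm --pt "0 0 0 0 0" --pt "0 0 0 0 0" --pt "0 0 0 0 0"

```text
t: 35.0
ee_pos: [436.0, 38.5, 6.8]
orientation: [-0.677, 3.068, -0.0]
ft_force: [-1.3, -0.7, 6.3]
width: 45.7
grasp_force: 29.8
```

Emit:
move_arm --pt "0 0 -2 0 0" --pt "0 0 -4 0 0" --pt "0 0 -4.5 8.5 0" --pt "0 0 0 8.5 0" --pt "0 0 0 8 0" --pt "-4.5 0.6 0 0 0" --pt "-5.5 0.8 0 0 0" --pt "-5.5 0.8 0 0 0" --pt "-2 0.2 0 0 0" --pt "0 0 0 0 0"

```text
t: 36.25
ee_pos: [611.6, 62.2, 110.9]
orientation: [-0.004, -3.141, 0.0]
ft_force: [0.2, -0.0, -1.4]
width: 46.4
grasp_force: 29.8
```

Emit:
move_arm --pt "0 0 0 0 0" --pt "0 0 0 0 0"

```text
t: 36.5
ee_pos: [609.6, 61.9, 111.5]
orientation: [-0.004, -3.14, 0.0]
ft_force: [0.3, 0.3, -0.3]
width: 45.8
grasp_force: 29.8
```

```bash
python3 look.py collar 611.5 63 10 w10
```

```text
[609.6  61.9 111.5] [535.  63. 274.]
0.6 [314. 226.] [599.7  64.5] 0.5274656242480235
```

View pics/w10.png

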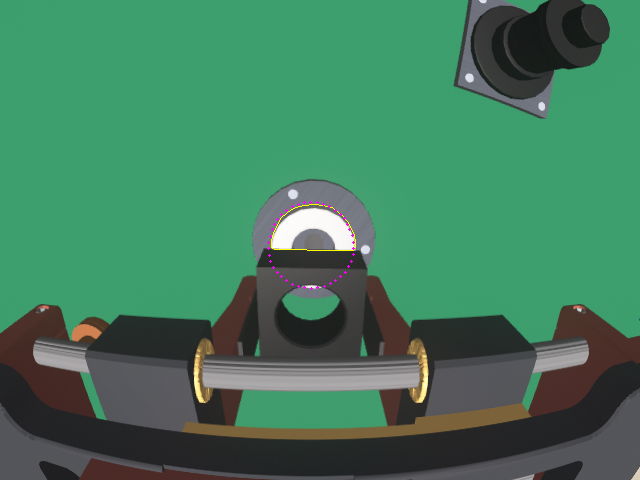

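The block is held level at (311,318), and the ring's visible outline (314,226) matches (611.5, 63). Small shift, then lower.

Emit:
move_arm --pt "-0.15 0.1 1 0 0" --pt "0 0 2 0 0" --pt "0 0 2 0 0" --pt "0 0 1.5 0 0" --pt "0 0 0.6 0 0" --pt "0 0 0.3 0 0" --pt "0 0 0 0 0" --pt "0 0 0 0 0"

```text
t: 37.6
ee_pos: [612.9, 63.1, 38.2]
orientation: [0.004, 3.141, 0.0]
ft_force: [0.2, -0.2, 0.2]
width: 45.5
grasp_force: 29.8
```

Emit:
move_arm --pt "0.1 0 0.3 0 0" --pt "0 0 0.15 0 0" --pt "0 0 0.1 0 0" --pt "0 0 0 0 0" --pt "0 0 0 0 0"

```text
t: 38.22
ee_pos: [611.4, 63.1, 32.8]
orientation: [-0.004, -3.141, 0.0]
ft_force: [-2.5, -0.5, 7.4]
width: 45.8
grasp_force: 29.8
```

Emit:
move_arm --pt "0 0 0 0 100" --pt "0 0 0 0 100" --pt "0 0 0 0 100" --pt "0 0 -2 0 100" --pt "0 0 -4 0 100" --pt "0 0 -5 0 100" --pt "0 -5 -2 0 100" --pt "0 -5 0 0 100" --pt "0 -5 0 0 100" --pt "0 0 0 0 100"

```text
t: 39.48
ee_pos: [611.3, -90.0, 163.7]
orientation: [0.01, 3.14, -0.001]
ft_force: [0.2, 0.4, -0.5]
width: 88.0
grasp_force: 0.0
```

```bash
python3 - <<'E'
from fit import *
im=optics.get_image("top");c=optics.calibration("top")
for l,z,x in(("block",26,(611,63)),("cap",74,(460,217)),("jar",0,(364,-385))):
  for d in spotter.regions_of("top",l): print(l,round(d["conf"],2),np.round(d["point"]),fit(l,c,hull(d["region"]),x,z).round(1))
s=optics.get_image("scene")
cv2.imwrite("pics/fin.png",np.hstack([cv2.resize(s[140:290,340:490],(400,400)),cv2.resize(im[150:310,130:290],(400,400))]))
E
```

```text
block 0.69 [245. 198.] [621.7  76.3]
block 0.21 [168. 276.] [463.2 229.3]
cap 0.67 [168. 275.] [459.4 216.9]
jar 0.94 [478. 332.] [ 362.7 -384.2]
```

View pics/fin.png

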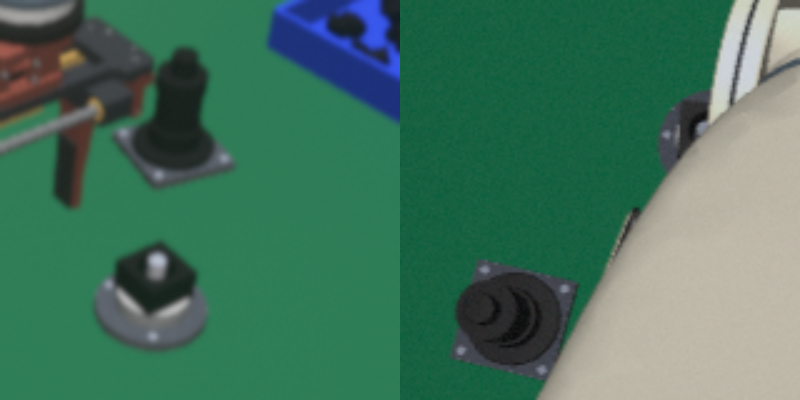

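Both stacks stand flat and centred, and the jar is where it was. The arm covers part of the block in the top view, which explains its poor fit there. The gripper is clear, so I hand in.

```bash
python3 -c "
from workcell import close_job
print(close_job())"
```

```text
the job is handed in; nothing more can be done
None
```

Job handed in at about 40 s of the 144 s: hub, sleeve and cap are stacked on the square fixture, ring and block on the round one; the last pictures showed both stacks flat and centred and the jar unmoved, but no verdict came back.

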